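# Square a cigar box in the stamping jig and hold the hand stamp ready over it

### The job

Slide the shut cigar box that lies in the stamping jig into the jig's corner, so that it sits flush along both metal fences. Then draw the hand stamp with the flat, oblong handle out of its sloping inking stand, bring it upright with its face down, and hold it still about 5 cm above the middle of the box's lid, the face square with the box and its long sides running parallel to the left-hand fence; the stamp must not touch the box or the jig. Finish while still holding the stamp there, leaving the box flush in the corner and everything else where it stands.

Things in the scene. Friction and masses are not known exactly. Their poses are not given: they have to be found in the camera images.
- jig: Stamping jig fixed on the table: grey board, 10 mm thick, x -106 to 116, y -108 to 120 mm, with aluminium fences 18 mm wide, tops 30 mm above the table. Origin on the table; x away from the robot, y left, z up. Back fence: inner face x = 90, from y -80 to 80. Left fence: inner face y = 95, from x -77 to 73. Near and right sides open. A box pushed home has its origin at x 15, y 15, z 10 mm here.
- jig_corner (a point): The jig's corner: where the planes of the two fences' inner faces meet, on top of the plate (jig frame 90, 95, 10 mm). The fences stop short of it, leaving the corner open. A box pushed home has its far left corner here.
- cigar_box: Shut pine cigar box, 150 (x) x 160 (y) x 31 mm high, about 0.34 kg, loose, flat on the jig's plate, 15 to 33 mm short of each fence, a little askew. A skew box jams on its first corner: push it nearer the corner that hangs back. Origin: centre of its underside, x roughly along the jig's, z up; lid top 31 mm above it. (Not the box under the open box of cigars, far left.)
- stand: Inking stand fixed on the table: dark wooden base 120 x 232 x 12 mm and a block, top edge 90 mm high, whose face slopes towards the robot, with three sockets at y -72, 0, 72 mm. Origin on the table; x away from the robot, y left along the row, z up. Sockets point out along (-0.574, 0, 0.819) here: 35 degrees off vertical. Each 47 mm up the slope x 31 mm across, 28 mm deep.
- stamp_flat: The stamp to take, loose, about 0.16 kg: brass head 43 (x) x 27 (y) x 32 mm high, rubber face below; flat oblong wooden handle 38 (x) x 18 (y) mm, from 38 to 110 mm above the face. Stands in any one of the sockets, 28 mm deep, 2 mm play each way. Origin: centre of the face; z up the handle (leaning 35 degrees to the robot), x along the face's long side, up the slope, y level.
- stamp_flat_grip (a point): Point on the flat-handled stamp's axis 82 mm above its face, a good place to grip the handle across its 18 mm thickness (along y), with the fingers pointing down the stamp's axis; axes as stamp_flat. The nearest side of a neighbouring handle is about 58 mm away across the row.
- stamp_pear: Bystander: stamp with the same head and a round, pear-shaped wooden handle up to 27 mm across, 110 mm from face to top, in another socket; origin and axes as stamp_flat. Stays there.
- stamp_knob: Bystander: stamp with the same head and a round handle with a slim neck and a knob 26 mm across, 96 mm from face to top, in another socket; origin and axes as stamp_flat. Stays there.
- tin: Bystander: round green tin 60 mm across, 26 mm high, loose on the table near the cutter (not the like one at the far right). Origin: centre of its underside.
- cap_punch: Bystander: cap punch standing upright, 26 mm across, 67 mm high, loose. Origin: centre of its underside.
- ring_gauge: Bystander: flat cedar ring gauge with five bores, 46 x 150 x 6 mm, lying on the table, loose. Origin: centre of its underside.
- loose_cigar: Bystander: a single cigar, 19 mm thick, 118 mm long along its y, lying on the table, loose. Origin: centre of its underside.
Not all that is in view belongs to the job. What is shaped like the stamp_flat but orange is not meant.

How it is judged:
On the way, in this order (a step that is already met when the one before it is completed fails the run):
1. the box is pushed home against both fences of the jig (x of cigar_box in the frame of jig between 0.012 and 0.018 m and y of cigar_box in the frame of jig between 0.012 and 0.018 m and angle between the x axis of cigar_box and the x axis of jig, either way round below 0.03 rad and angle between cigar_box's own z axis and vertical below 0.03 rad), for 0.2 s.
2. the flat-handled stamp is drawn right out of its socket (distance between stamp_flat and stand above 0.13 m and contact force between stamp_flat and stand below 0.1 N and contact force between the fingers and stamp_flat above 1 N), for 0.1 s.
At the end, for the whole second after the job is handed in: Box home on both fences within 3 mm and 0.03 rad. Flat-handled stamp held still by the fingers alone, touching nothing else, upright, face down and square with the box (long side along the box x) within 0.14 rad, its face within 15 mm of mid-lid each way and 25 to 85 mm above the lid (all of step 1 and angle between stamp_flat's own z axis and vertical below 0.14 rad and angle between the x axis of stamp_flat and the x axis of cigar_box, either way round below 0.14 rad and x of stamp_flat in the frame of cigar_box between -0.015 and 0.015 m and y of stamp_flat in the frame of cigar_box between -0.015 and 0.015 m and z of stamp_flat in the frame of cigar_box between 0.056 and 0.116 m and contact force between the fingers and stamp_flat above 2 N and contact force between stamp_flat and cigar_box below 0.1 N and contact force between stamp_flat and jig below 0.1 N and contact force between stamp_flat and stand below 0.1 N and linear speed of each of stamp_flat, cigar_box below 0.02 m/s); the arm keeps its last pose, push and grip.
It fails at once if the stamp touches the box or the jig (contact force between stamp_flat and cigar_box above 0.3 N or contact force between stamp_flat and jig above 0.3 N).
It fails at once if another stamp or a bystander is moved more than 15 mm (distance of any of tin, cap_punch, ring_gauge, loose_cigar, stamp_pear, stamp_knob from where it was at the start of the episode above 0.015 m).
It also fails if it takes over 67 s, if anything falls off the work surface, if the arm or the gripper's body presses on something with over 40 N, if the wrist force passes 120 N, or if a joint passes its speed limit or range.

### The arm

A 6-joint arm with a two-finger parallel gripper is mounted at the origin on a cart in front of the work surface, level with it; the furniture and walls round the work are solid. World frame = base frame: x ahead of the robot, y to its left, z up, the work surface at z = 0. Lengths are in m, angles in rad, forces in N, time in s.
With the tool pointing down it reaches from about 0.425 to 0.95 m from the base axis. Payload 3.5 kg.
Tool frame: the origin (TCP) lies at the very end of the fingers, on their centre line; the grasp point (between the pads) lies 19 mm behind it (robot.grip_point_offset is the distance from the TCP to the grasp point, in m); z points along the fingers, y is the line along which they close (so a half turn about z gives the same grasp; the last joint's range is limited). The gripper opens to 85 mm and grips with 20 to 120 N. Pads are 22 mm wide; open, the fingers measure 114 mm over their backs; the gripper's body (76 mm by 85 mm) begins 54 mm behind the grasp point. The pads swing forward as they close: fully open they stand 13 mm farther back than shut.
Start: joints at [1.074, 0.286, 1.577, -0, 1.279, -0.15], TCP at [0.229, 0.635, 0.207] pointing down, gripper open.
Joint ranges: [-2.77, 2.77], [-0.9, 2.22], [0.21, 2.48], [-1.53, 4.67], [0.24, 2.81], [-2.84, 2.84]. Speed limits (rad/s): [2.79, 2.79, 3.14, 3.14, 3.14, 3.14].

### API

Orientations are given as a unit quaternion [x, y, z, w].
In Python, from rig import robot, eyes, workorder gives the robot as it stands.
- The arm moves only by the tool play_rows, never from a script. Its argument "plan" is a list that holds one entry, the list of rows, each a list of 5 numbers: the opening, from 0 (shut) to 1 (fully open), then the shift along the tool's x, y, z in m, then the turn about the tool's z in degrees. In form: [[[gripper, tx, ty, tz, spin], ...]]. A call has 1 to 20 rows; each row shifts and turns the commanded pose from where the row before left it, along the tool's axes as they then stand; what a row does not reach is not made up. A row lasts 1/12 s, in which the tool goes at most 41.7 mm and 7.16 degrees, less where a joint would pass 70% of its speed; a pose out of reach is approached as far as the arm can. A call with a gripper value outside its range is refused whole. The fingers move at their own pace and stop on an object; "newtons" is the grip in N (left out, the last holds). Time passes only in rows, so rows that do not move let the fingers close. It gives the time, the measured TCP pose, the force, the opening and the grip force at its end, in the units of the state.
- robot.state(): the state, without advancing time (a new reading comes with each control period).
- eyes.snapshot(name): name is "side" or "top"; returns the picture (400x640x3 uint8, blue, green, red); there is no depth.
- eyes.camera_model(name): a dict with "fov_y" (degrees; the focal length in pixels is half the picture's height over the tangent of half this angle, whatever the lens; pixels are square), "cx", "cy" (the principal point, pixels), "R" (3x3) and "t" (3): a world point X has camera coordinates R X + t. Camera axes: x right, y down, z forward; pixel columns grow to the right and rows downward; lengths in m; the calibration is good to about 2 mm. A picture is of the moment at which its call begins. camera_model takes no time and is no camera call.
- workorder.close_job(): hands the job in; it is judged then, once.
The state is a dict: "time": time; "joints": joint angles; "joint_vel": joint speeds; "joint_torque": joint torques, N m; "ee_pos": TCP position; "eef_rot": TCP orientation; "wrist_force": force on the tool from outside, world axes, zero at the start; "ft_torque": the same for the moment, N m; "width": finger opening in m; "grasp_force": force on a finger pad.
Only numpy, scipy, OpenCV 4.12 (cv2) and the standard library are available. Lean on these libraries where they do the work, as an engineer would, in place of code of your own. Each camera call takes 0.05 s, during which the arm holds its last target. There are 200 camera calls.

## Working session

There is one attempt and no reset: what is moved stays moved. The work goes in short steps, Python scripts to look and compute and a tool call to move; the robot and the scene stay as the last step left them, time stands still between calls to the robot, and variables do not carry over. Pictures are saved under pics/ and viewed, at most 10 in all, crops included, and the job is handed in when it is done.

Besides the shell and the picture viewer there is one more tool, called after ">>>" by a JSON object that holds its "method" and its "body", one argument or row to a line. play_rows: Moves the arm, as the interface text tells. Its arguments: {"type":"object","properties":{"plan":{"type":"array","items":{"type":"array","items":{"type":"array","items":{"type":"number"}}}},"newtons":{"type":"number"}},"required":["plan"]}

```bash
mkdir -p pics; ls
python3 - <<'E'
from rig import robot, eyes, workorder
import cv2,json
for n in("side","top"):
    cv2.imwrite(f"pics/{n}0.png",eyes.snapshot(n)); print(n,eyes.camera_model(n))
print(robot.state())
E
```

```text
pics
side {'fov_y': 45.31650654891715, 'cx': 322.3322519319611, 'cy': 196.47029527238487, 'R': array([[ 0.86083202, -0.50839429,  0.02243816],
       [-0.29285618, -0.53097032, -0.79517657],
       [ 0.41617723,  0.6779423 , -0.60596267]]), 't': array([-0.51940136,  0.22571778,  1.09050853])}
top {'fov_y': 57.0545882970286, 'cx': 318.8453478483165, 'cy': 203.70014110820517, 'R': array([[ 0.01333926, -0.99968618, -0.02120408],
       [-0.99790061, -0.01196539, -0.06364903],
       [ 0.06337534,  0.0220086 , -0.99774706]]), 't': array([-0.02626488,  0.58155909,  1.28426222])}
{'time': 0.1, 'joints': array([ 1.07399890e+00,  2.87115261e-01,  1.57803592e+00, -6.09918744e-06,
        1.27862539e+00, -1.49990809e-01]), 'joint_vel': array([-0.00242694, -0.00215808, -0.00454482, -0.00055582, -0.00045132,
       -0.00052217]), 'joint_torque': array([ 9.53725139e-04, -4.07295728e+01, -2.93699437e+01, -1.52204693e-04,
        3.42012318e-03, -1.26374619e-05]), 'ee_pos': array([0.22908176, 0.63424106, 0.20525723]), 'eef_rot': array([ 1.72534640e-01,  9.85002846e-01, -1.03627992e-03, -3.44241110e-04]), 'wrist_force': array([-0.22888336, -0.24966011, -0.07840425]), 'ft_torque': array([0.02401806, 0.03493237, 0.03302149]), 'grasp_force': 0.0, 'width': 0.08543968445067265}
```

View pics/side0.png

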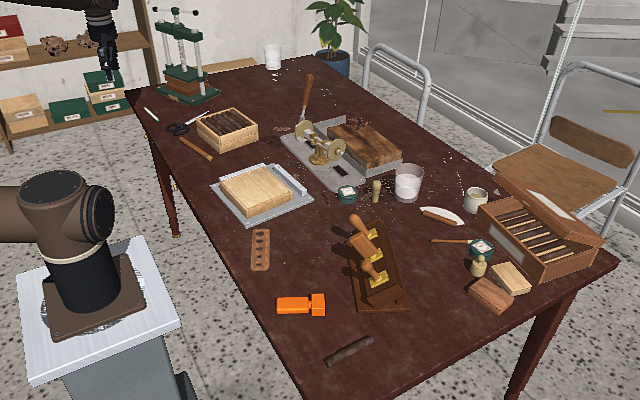

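View pics/top0.png

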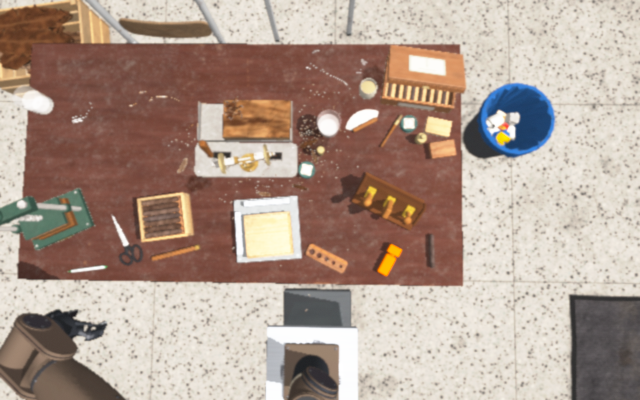

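The side view shows the jig at about (260,193), the stand with three stamps at (372,265) and the orange decoy at (300,305). In the top view the jig is at (268,229) and the stand at (388,200). I'll zoom in on both.

Run:
```python
import cv2,numpy as np
t=cv2.imread("pics/top0.png");s=cv2.imread("pics/side0.png")
a=cv2.resize(t[190:270,225:305],(400,400),interpolation=cv2.INTER_CUBIC)
b=cv2.resize(t[165:245,345:425],(400,400),interpolation=cv2.INTER_CUBIC)
cv2.imwrite("pics/c1.png",np.hstack([a,b]))
c=cv2.resize(s[155:235,205:315],(440*9//10,288),interpolation=cv2.INTER_CUBIC)
d=cv2.resize(s[205:315,335:415],(400,550),interpolation=cv2.INTER_CUBIC)
o=np.zeros((550,800,3),np.uint8);o[:288,:396]=c;o[:,400:]=d
cv2.imwrite("pics/c2.png",o)
```

```text
(no output)
```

View pics/c1.png

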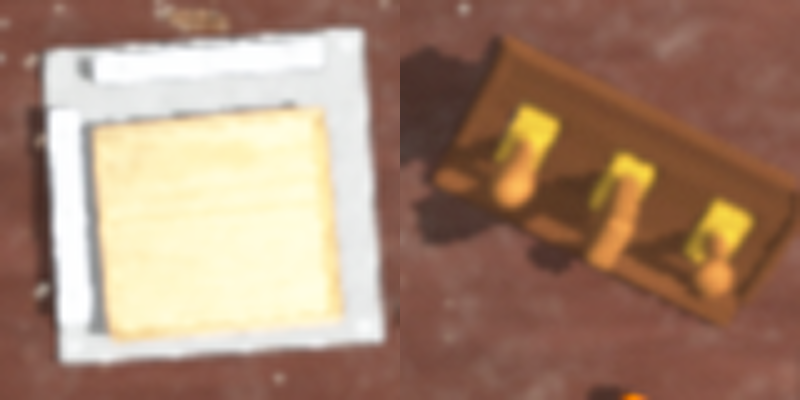

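View pics/c2.png

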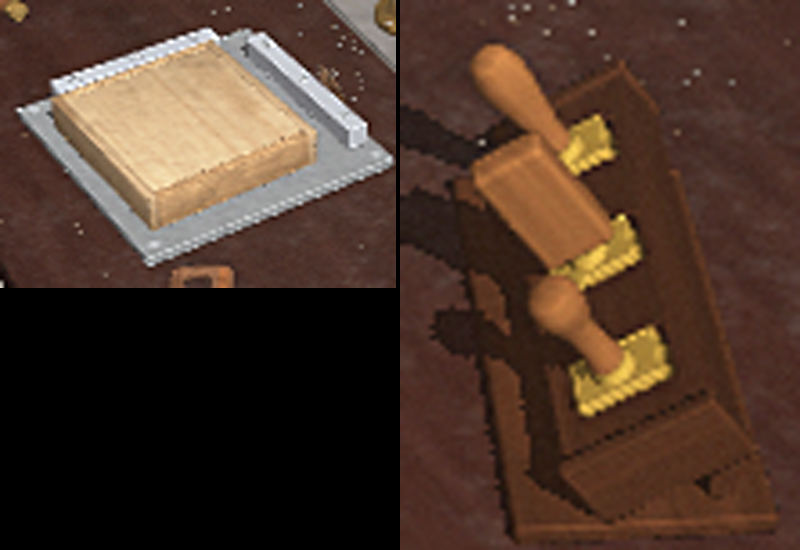

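The flat-handled stamp is in the middle socket, with the pear to its left and the knob to its right. Next I'll measure everything numerically.

```bash
cat > h.py <<'E'
import numpy as np,cv2
from rig import robot,eyes,workorder
class Cam:
    def __init__(s,n):
        m=eyes.camera_model(n);s.R=np.array(m["R"]);s.t=np.array(m["t"]);s.f=200/np.tan(np.radians(m["fov_y"]/2));s.c=np.array([m["cx"],m["cy"]])
        s.K=np.array([[s.f,0,s.c[0]],[0,s.f,s.c[1]],[0,0,1]]);s.P=s.K@np.c_[s.R,s.t];s.C=-s.R.T@s.t
    def ray(s,p,z):
        d=s.R.T@np.r_[(np.asarray(p,float)-s.c)/s.f,1];return s.C+d*(z-s.C[2])/d[2]
    def proj(s,X):
        q=s.P@np.r_[X,1];return q[:2]/q[2]
T,S=Cam("top"),Cam("side")
def tri(a,b):
    X=cv2.triangulatePoints(T.P,S.P,np.float64(a).reshape(2,1),np.float64(b).reshape(2,1));return (X[:3]/X[3]).ravel()
def rect(mask,z,cam=T):
    k=max(cv2.findContours(mask,cv2.RETR_EXTERNAL,cv2.CHAIN_APPROX_NONE)[0],key=cv2.contourArea)[:,0]
    w=np.array([cam.ray(p,z)[:2] for p in k]);(c,s,a)=cv2.minAreaRect(np.float32(w*1000))
    return np.array(c),np.array(s),(a+45)%90-45
def roi(m,x0,x1,y0,y1):
    o=np.zeros_like(m);o[y0:y1,x0:x1]=m[y0:y1,x0:x1];return o
E
python3 - <<'E'
from h import *
t=cv2.imread("pics/top0.png");s=cv2.imread("pics/side0.png")
ht,hs=[cv2.cvtColor(i,cv2.COLOR_BGR2HSV) for i in(t,s)]
print("C",T.C,S.C)
for n,p in dict(jigc=(268,230),box=(268,235),plate=(295,240),tab=(320,220),stand=(375,190),brass=(452//5+0,0)).items():print(n,t[p[1],p[0]],ht[p[1],p[0]])
V=ht[...,2]
pl=roi(((V>130)).astype(np.uint8),228,308,190,270)
pl=cv2.morphologyEx(pl,cv2.MORPH_OPEN,np.ones((3,3)))
print("plate",rect(pl,.01))
bx=roi(((V>150)&(ht[...,1]>35)).astype(np.uint8),236,300,205,262)
bx=cv2.morphologyEx(bx,cv2.MORPH_OPEN,np.ones((3,3)))
print("box",rect(bx,.041))
def brass(h,x0,x1,y0,y1,vt):
    m=roi(((h[...,0]>=19)&(h[...,0]<35)&(h[...,1]>120)&(h[...,2]>vt)).astype(np.uint8),x0,x1,y0,y1)
    n,l,st,c=cv2.connectedComponentsWithStats(m)
    return [(c[i].round(1),st[i,4]) for i in range(1,n) if st[i,4]>8]
bt=brass(ht,345,425,170,240,120);bs=brass(hs,335,415,205,315,110)
print(bt,bs)
cm=lambda p:np.array([345+(p[0]-400)/5,165+p[1]/5]); cs=lambda p:np.array([335+(p[0]-400)/5,205+p[1]/5])
# brass top-far edge corners (up-slope edge), manual: top crop vs side crop
for a,b in(((725,202),(655,328)),((752,238),(670,372)),((630,153),(630,217)),((655,172),(640,255)),((530,105),(603,115)),((558,125),(613,150))):print("corner",tri(cm(a),cs(b)))
for nm,a,b in(("pear",(515,192),(490,65)),("knob",(714,278),(557,303)),("flat",(606,250),(508,160))):print(nm,tri(cm(a),cs(b)))
print("base side",[S.ray(cs(p),.012) for p in((515,525),(777,520),(458,185))],[T.ray(cm(p),.012) for p in((725,322),(435,180))])
E
```

```text
C [ 0.49929797 -0.04756286  1.3178276 ] [ 0.05937536 -0.88351311  0.85194736]
jigc [209 249 255] [ 26  46 255]
box [213 250 255] [ 26  42 255]
plate [234 235 234] [ 60   1 235]
tab [ 80  93 137] [  7 106 137]
stand [ 64 195 236] [ 23 186 236]
brass [180 181 182] [ 15   3 182]
plate (array([489.26318359, 158.23721313]), array([280.2835083 , 273.42715454]), 0.6414477229118347)
box (array([472.32937622, 156.58609009]), array([152.51464844, 166.3028717 ]), 6.307044506072998)
[(array([370.6, 191. ]), np.int32(83)), (array([389.4, 199.6]), np.int32(62)), (array([408.6, 210.1]), np.int32(91))] [(array([372.1, 233.6]), np.int32(77)), (array([375.5, 255.9]), np.int32(102)), (array([379.4, 279.2]), np.int32(158))]
corner [ 0.57426157 -0.32445135  0.08302611]
corner [ 0.55832863 -0.34730823  0.08401684]
corner [ 0.60661442 -0.26125752  0.08293699]
corner [ 0.5967873  -0.28024306  0.07905957]
corner [ 0.63878697 -0.19463542  0.08138224]
corner [ 0.6281166  -0.2153102   0.07906227]
pear [ 0.57775962 -0.18024272  0.12748595]
knob [ 0.52523012 -0.3122317   0.1120226 ]
flat [ 0.54440793 -0.24074543  0.12951679]
base side [array([ 0.49471928, -0.33860544,  0.012     ]), array([ 0.59792222, -0.39380679,  0.012     ]), array([ 0.59261874, -0.14067514,  0.012     ])] [array([ 0.49538096, -0.34114068,  0.012     ]), array([ 0.59326374, -0.13641163,  0.012     ])]
```

Stand yaw is about -26.5° and the two estimates of the flat stamp's grip point agree to about 3 mm. The plate mask leaked into the table, so I'll redo it. I'll also measure the block's right end face, which could serve as a wall for righting the stamp, since this tool can't tilt.

Run:
```python
from h import *
t=cv2.imread("pics/top0.png");h=cv2.cvtColor(t,cv2.COLOR_BGR2HSV);V,Sa=h[...,2],h[...,1]
bx=roi(((V>150)&(Sa>35)).astype(np.uint8),236,300,205,262)
pl=roi(((V>175)).astype(np.uint8),232,304,193,264)
pl=cv2.morphologyEx(pl,cv2.MORPH_OPEN,np.ones((5,5)))
c,s,a=rect(pl,.01);print("plate",c,s,a)
bx=cv2.morphologyEx(bx,cv2.MORPH_OPEN,np.ones((5,5)));cb,sb,ab=rect(bx,.041);print("box",cb,sb,ab)
cm=lambda p:T.ray([225+p[0]/5-.4,190+p[1]/5-.4],p[2])[:2].round(4)
print("plate corners LF RF RN LN",[cm(p) for p in((45,50,.01),(362,28,.01),(385,343,.01),(62,362,.01))])
print("box corners",[cm(p) for p in((92,126,.041),(325,106,.041),(343,320,.041),(110,340,.041))])
cs=lambda p:np.array([335+(p[0]-400)/5-.4,205+p[1]/5-.4])
yaw=np.radians(-26.5);xs=np.array([np.cos(yaw),np.sin(yaw),0]);ys=np.array([-xs[1],xs[0],0])
p0=np.array([.546,-.366,0])
for d in(.005,):
  for p in((560,470),(710,400),(755,450),(600,515)):
    q=cs(p);r=S.R.T@np.r_[(q-S.c)/S.f,1];X=S.C+r*(((p0+d*ys-S.C)@ys)/(r@ys));print(p,"along x from end centre",(X-p0)@xs,"z",X[2])
```

```text
plate [490.6854248  163.74212646] [222.48690796 229.12287903] 4.985591888427734
box [472.55645752 156.6111908 ] [152.05773926 166.3028717 ] 6.3070454597473145
plate corners LF RF RN LN [array([0.5934, 0.2869]), array([0.6119, 0.0597]), array([0.3887, 0.0396]), array([0.3719, 0.2686])]
box corners [array([0.5385, 0.2446]), array([0.5544, 0.0821]), array([0.4067, 0.0669]), array([0.3905, 0.2281])]
(560, 470) along x from end centre -0.04103521704445048 z 0.044913689012493485
(710, 400) along x from end centre 0.020348902757596845 z 0.08609736271285351
(755, 450) along x from end centre 0.04416204159058977 z 0.05288177093276858
(600, 515) along x from end centre -0.02063297817670085 z 0.013678830961538657
```

The jig is at yaw 5°, origin (0.486, 0.157). The box is 29 mm and 15 mm short of the fences and about 1.2° askew. The near side is barely within reach, so I'll straddle the box's near-right corner with the open fingers at 45° and push both faces together.

>>> {"method": "play_rows", "body": {
  "plan": [
    [[1,0,0,0,-7],[1,0,0,0,-7],[1,0,0,0,-7],[1,0,0,0,-7],[1,0,0,0,-7],[1,0,0,0,-7],[1,0,0,0,-7],[1,0,0,0,-7],[1,0,0,0,-7],[1,0,0,0,-7]]
  ]
}}

```text
time: 0.93
ee_pos: [0.2292, 0.6344, 0.2057]
eef_rot: [-0.426, 0.905, -0.0, -0.001]
wrist_force: [0.0, 0.1, 0.2]
width: 0.085
grasp_force: 0.0
```

>>> {"method": "play_rows", "body": {
  "plan": [
    [[1,0.015,-0.0249,0,0],[1,0.015,-0.0249,0,0],[1,0.015,-0.0249,0,0],[1,0.015,-0.0249,0,0],[1,0.015,-0.0249,0,0],[1,0.015,-0.0249,0,0],[1,0.015,-0.0249,0,0],[1,0.015,-0.0249,0,0],[1,0.015,-0.0249,0,0],[1,0.015,-0.0249,0,0],[1,0.015,-0.0249,0,0],[1,0.015,-0.0249,0,0],[1,0.015,-0.0249,0,0],[1,0.015,-0.0249,0,0],[1,0.015,-0.0249,0,0],[1,0.015,-0.0249,0,0],[1,0.015,-0.0249,0,0],[1,0.015,-0.0249,0,0],[1,0.015,-0.0249,0,0],[1,0.015,-0.0249,0,0]]
  ]
}}

```text
time: 2.6
ee_pos: [0.4192, 0.0839, 0.2062]
eef_rot: [-0.424, 0.906, 0.0, -0.0]
wrist_force: [-0.3, -0.0, 0.8]
width: 0.0855
grasp_force: 0.0
```

```bash
cat >> h.py <<'E'
def psi(q):
    from scipy.spatial.transform import Rotation as Ro
    m=Ro.from_quat(q).as_matrix();return np.degrees(np.arctan2(m[1,1],m[0,1])),m
def to(target,n=1):
    s=robot.state();p,m=psi(s["eef_rot"]);d=m.T@(np.array(target)-s["ee_pos"]);print("psi",p.round(2),"pos",s["ee_pos"].round(4),"toolz",m[:,2].round(3),"shift",d.round(4),"t",round(s["time"],1),"F",s["wrist_force"].round(1),"q",s["joints"].round(2))
def jig(x,y,z,J=(.4862,.1573,5.0)):
    a=np.radians(J[2]);return np.array([J[0]+x*np.cos(a)-y*np.sin(a),J[1]+x*np.sin(a)+y*np.cos(a),z])
E
python3 -c "
from h import *
to(jig(-.074,-.067,.014))
cv2.imwrite('pics/t1.png',eyes.snapshot('top'))"
```

```text
psi 140.13 pos [0.4192 0.0839 0.2062] toolz [-0.  0. -1.] shift [0.0004 0.0007 0.1922] t 2.6 F [-0.3 -0.   0.8] q [-0.04 -0.29  2.15  0.    1.28 -2.49]
```

>>> {"method": "play_rows", "body": {
  "plan": [
    [[1,0,0,0.02,0],[1,0,0,0.02,0],[1,0,0,0.02,0],[1,0,0,0.02,0],[1,0,0,0.02,0],[1,0,0,0.02,0],[1,0,0,0.02,0],[1,0,0,0.015,0],[1,0,0,0.012,0],[1,0,0,0.01,0],[1,0,0,0.008,0],[1,0,0,0.006,0],[1,0,0,0,0]]
  ]
}}

```text
time: 3.73
ee_pos: [0.4184, 0.0854, 0.0145]
eef_rot: [-0.424, 0.906, 0.0, -0.001]
wrist_force: [0.3, 0.5, -0.6]
width: 0.0857
grasp_force: 0.0
```

```bash
python3 -c "
from h import *
to(jig(-.0376,-.0426,.014))
a=eyes.snapshot('top')[180:280,215:315];b=eyes.snapshot('side')[145:245,205:305]
cv2.imwrite('pics/t2.png',np.hstack([cv2.resize(i,(400,400),interpolation=cv2.INTER_CUBIC) for i in(a,b)]))"
```

```text
psi 140.13 pos [0.4184 0.0854 0.0145] toolz [-0.002  0.    -1.   ] shift [-0.0419 -0.0093  0.0004] t 3.7 F [ 0.3  0.5 -0.6] q [-0.04  0.    2.29 -0.    0.85 -2.48]
```

View pics/t2.png

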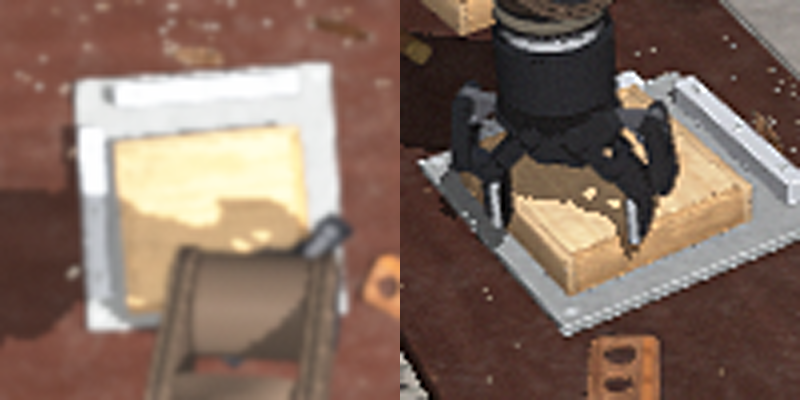

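The fingers straddle the near-right corner, the right one at (635,240) and the near one at (495,220), and nothing is touching yet. Push diagonally.

>>> {"method": "play_rows", "body": {
  "plan": [
    [[1,-0.003,-0.0007,0,0],[1,-0.003,-0.0007,0,0],[1,-0.003,-0.0007,0,0],[1,-0.003,-0.0007,0,0],[1,-0.003,-0.0007,0,0],[1,-0.003,-0.0007,0,0],[1,-0.003,-0.0007,0,0],[1,-0.003,-0.0007,0,0],[1,-0.003,-0.0007,0,0],[1,-0.003,-0.0007,0,0]]
  ]
}}

```text
time: 4.67
ee_pos: [0.4441, 0.1041, 0.0155]
eef_rot: [-0.424, 0.906, 0.0, -0.0]
wrist_force: [-0.3, 0.4, 0.2]
width: 0.0853
grasp_force: 0.0
```

>>> {"method": "play_rows", "body": {
  "plan": [
    [[1,-0.002,-0.0005,0,0],[1,-0.002,-0.0005,0,0],[1,-0.002,-0.0005,0,0],[1,0,0,0,0]]
  ]
}}

```text
time: 5.0
ee_pos: [0.4493, 0.1077, 0.0156]
eef_rot: [-0.424, 0.906, -0.0, 0.0]
wrist_force: [0.5, 0.9, -0.5]
width: 0.0854
grasp_force: 0.0
```

```bash
cat > box.py <<'E'
from h import *
to(jig(-.0376,-.0426,.014))
t=eyes.snapshot('top');s=eyes.snapshot('side')
a=t[180:280,215:315];b=s[145:245,205:305]
import sys
cv2.imwrite(f'pics/{sys.argv[1]}.png',np.hstack([cv2.resize(i,(400,400),interpolation=cv2.INTER_CUBIC) for i in(a,b)]))
E
python3 box.py t3
```

```text
psi 140.14 pos [0.4493 0.1077 0.0156] toolz [ 0.  0. -1.] shift [-0.0051  0.0001  0.0016] t 5.0 F [ 0.5  0.9 -0.5] q [ 0.01  0.08  2.21  0.    0.85 -2.43]
```

View pics/t3.png

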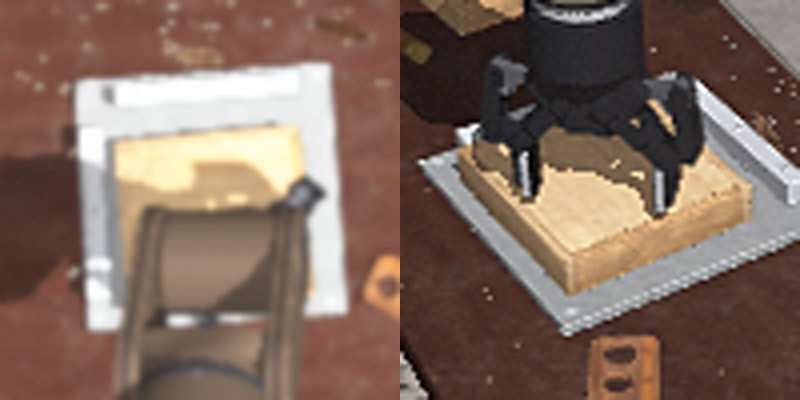

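The box hasn't moved, and the fingertips seem to be passing over the lid. I'll check the actual tip height.

```bash
python3 -c "
from h import *
for z in(.015,.03,.045): print(z,[S.ray(p,z)[:2].round(4) for p in((270,198),(235.5,195))],[S.proj(np.r_[np.array([.4493,.1077])+s*.05*np.array([.767,-.641]),z]).round(1) for s in(1,-1)])
"
```

```text
0.015 [array([0.4994, 0.119 ]), array([0.419 , 0.1795])] [array([272.9, 207.5]), array([238.3, 203.3])]
0.03 [array([0.4915, 0.101 ]), array([0.4125, 0.1605])] [array([272.7, 203.3]), array([237.8, 199.1])]
0.045 [array([0.4836, 0.083 ]), array([0.4061, 0.1414])] [array([272.5, 199. ]), array([237.4, 194.8])]
```

The tips are about 45 mm up, so open fingers retract about 29 mm behind the TCP. Back off, go lower and push again.

>>> {"method": "play_rows", "body": {
  "plan": [
    [[1,0.006,0.0014,-0.002,0],[1,0.006,0.0014,0,0],[1,0.006,0.0014,0,0],[1,0.006,0.0014,0,0],[1,0.006,0.0014,0,0],[1,0.006,0.0014,0,0],[1,0.001,0,0.004,0],[1,0,0,0.004,0],[1,0,0,0.004,0],[1,0,0,0.004,0],[1,0,0,0.004,0],[1,0,0,0.002,0]]
  ]
}}

```text
time: 6.1
ee_pos: [0.4184, 0.0846, -0.0053]
eef_rot: [-0.424, 0.906, 0.0, -0.001]
wrist_force: [0.2, 0.2, -1.0]
width: 0.0855
grasp_force: 0.0
```

```bash
python3 box.py t4
```

```text
psi 140.14 pos [ 0.4184  0.0846 -0.0053] toolz [-0.001  0.    -1.   ] shift [-0.0426 -0.0089 -0.0194] t 6.1 F [ 0.2  0.2 -1. ] q [-0.04  0.04  2.3   0.    0.8  -2.49]
```

View pics/t4.png

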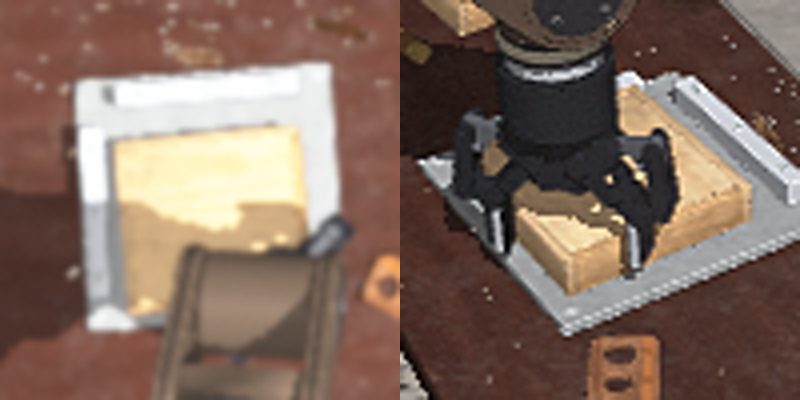

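The tips are now below lid level, on either side of the corner. Push.

>>> {"method": "play_rows", "body": {
  "plan": [
    [[1,-0.003,-0.0007,0,0],[1,-0.003,-0.0007,0,0],[1,-0.003,-0.0007,0,0],[1,-0.003,-0.0007,0,0],[1,-0.003,-0.0007,0,0],[1,-0.003,-0.0007,0,0],[1,-0.003,-0.0007,0,0],[1,-0.003,-0.0007,0,0]]
  ]
}}

```text
time: 6.87
ee_pos: [0.4381, 0.0995, -0.0046]
eef_rot: [-0.424, 0.906, 0.0, -0.001]
wrist_force: [-3.4, -1.6, 1.9]
width: 0.0855
grasp_force: 1.7
```

>>> {"method": "play_rows", "body": {
  "plan": [
    [[1,-0.002,-0.0005,0,0],[1,-0.002,-0.0005,0,0],[1,-0.002,-0.0005,0,0],[1,-0.002,-0.0005,0,0],[1,-0.002,-0.0005,0,0],[1,0,0,0,0]]
  ]
}}

```text
time: 7.37
ee_pos: [0.4472, 0.1057, -0.0044]
eef_rot: [-0.424, 0.906, -0.0, 0.0]
wrist_force: [-2.1, -0.6, 1.4]
width: 0.0854
grasp_force: 1.0
```

```bash
cat > boxpos.py <<'E'
from h import *
to(jig(-.0376,-.0426,-.005))
t=eyes.snapshot('top');cv2.imwrite('pics/bt.png',t);cv2.imwrite('pics/bs.png',eyes.snapshot('side'))
h=cv2.cvtColor(t,cv2.COLOR_BGR2HSV);V,Sa=h[...,2],h[...,1]
# far edge & left edge of lid from colour change
bx=roi(((V>90)&(Sa>28)&(h[...,0]>12)&(h[...,0]<40)).astype(np.uint8),233,302,196,264)
bx=cv2.morphologyEx(bx,cv2.MORPH_OPEN,np.ones((3,3)))
ys,xs=np.nonzero(bx);J=(.4862,.1573,5.0);a=np.radians(5);R=np.array([[np.cos(a),np.sin(a)],[-np.sin(a),np.cos(a)]])
w=np.array([R@(T.ray((x,y),.041)[:2]-J[:2]) for x,y in zip(xs,ys)])*1000
for nm,i,j in(("far edge x vs y",0,1),("left edge y vs x",1,0)):
    bins=np.arange(-80,95,20)
    print(nm,[(int(b+10),round(float(w[(w[:,j]>=b)&(w[:,j]<b+20),i].max()),1)) for b in bins if ((w[:,j]>=b)&(w[:,j]<b+20)).any()])
E
python3 boxpos.py
```

```text
psi 140.11 pos [ 0.4472  0.1057 -0.0044] toolz [ 0.001  0.    -1.   ] shift [-0.0079 -0.0002  0.0006] t 7.4 F [-2.1 -0.6  1.4] q [ 0.01  0.11  2.22  0.    0.81 -2.44]
far edge x vs y [(-70, 79.6), (-50, 81.1), (-30, 82.7), (-10, 83.8), (10, 82.1), (30, 83.7), (50, 85.3), (70, 85.8), (90, 83.9)]
left edge y vs x [(-70, 90.0), (-50, 93.1), (-30, 91.8), (-10, 90.5), (10, 89.5), (30, 91.5), (50, 90.5), (70, 89.2), (90, 88.1)]
```

>>> {"method": "play_rows", "body": {
  "plan": [
    [[1,-0.002,-0.0002,0,0],[1,-0.002,-0.0002,0,0],[1,-0.002,-0.0002,0,0],[1,-0.001,0,0,0],[1,0,0,0,0]]
  ]
}}

```text
time: 7.88
ee_pos: [0.4522, 0.1106, -0.0044]
eef_rot: [-0.424, 0.906, -0.0, 0.0]
wrist_force: [-1.5, -0.2, 0.0]
width: 0.0856
grasp_force: 0.8
```

>>> {"method": "play_rows", "body": {
  "plan": [
    [[1,-0.001,0,0,0],[1,-0.001,0,0,0],[1,-0.001,0,0,0],[1,0,0,0,0]]
  ]
}}

```text
time: 8.22
ee_pos: [0.454, 0.112, -0.0045]
eef_rot: [-0.424, 0.906, -0.001, -0.0]
wrist_force: [-0.7, -4.7, -1.2]
width: 0.0855
grasp_force: 3.1
```

```bash
python3 boxpos.py
```

```text
psi 140.21 pos [ 0.454   0.112  -0.0045] toolz [ 0.001 -0.002 -1.   ] shift [0.0013 0.0009 0.0005] t 8.2 F [-0.7 -4.7 -1.2] q [ 0.03  0.13  2.2  -0.    0.81 -2.42]
far edge x vs y [(-70, 86.5), (-50, 87.3), (-30, 86.2), (-10, 87.5), (10, 85.6), (30, 87.2), (50, 88.0), (70, 90.1), (90, 91.1)]
left edge y vs x [(-70, 47.9), (-50, 96.3), (-30, 95.3), (-10, 94.0), (10, 96.5), (30, 95.2), (50, 94.0), (70, 96.0), (90, 95.1)]
```

The left fence is in contact (Fy = -4.7 N) and about 3 mm is left to the back fence. Push along the jig's x only, then add a little diagonal over-push.

>>> {"method": "play_rows", "body": {
  "plan": [
    [[1,-0.0007,-0.0007,0,0],[1,-0.0007,-0.0007,0,0],[1,-0.0007,-0.0007,0,0],[1,-0.0007,-0.0007,0,0],[1,0,0,0,0]]
  ]
}}

```text
time: 8.73
ee_pos: [0.4555, 0.1124, -0.005]
eef_rot: [-0.425, 0.905, 0.0, -0.003]
wrist_force: [-6.2, -5.0, 3.2]
width: 0.0854
grasp_force: 3.6
```

>>> {"method": "play_rows", "body": {
  "plan": [
    [[1,-0.0007,-0.0007,0,0],[1,-0.0007,-0.0007,0,0],[1,0,0,0,0]]
  ]
}}

```text
time: 8.98
ee_pos: [0.4556, 0.1124, -0.0053]
eef_rot: [-0.425, 0.905, 0.001, -0.005]
wrist_force: [-9.5, -7.1, 7.3]
width: 0.0856
grasp_force: 5.8
```

```bash
python3 boxpos.py
```

```text
psi 140.33 pos [ 0.4556  0.1124 -0.0053] toolz [-0.011 -0.003 -1.   ] shift [ 0.0026  0.0019 -0.0002] t 9.0 F [-9.5 -7.1  7.3] q [ 0.03  0.14  2.19 -0.    0.82 -2.42]
far edge x vs y [(-70, 86.5), (-50, 88.1), (-30, 88.6), (-10, 87.8), (10, 88.8), (30, 87.2), (50, 88.8), (70, 90.1), (90, 91.4)]
left edge y vs x [(-70, 54.9), (-50, 96.1), (-30, 95.3), (-10, 96.9), (10, 96.5), (30, 95.2), (50, 97.0), (70, 98.9), (90, 98.6)]
```

Both directions have stalled against the fences. Press a little harder to seat the box, then retreat and verify.

>>> {"method": "play_rows", "body": {
  "plan": [
    [[1,-0.0015,-0.0003,0,0],[1,-0.0015,-0.0003,0,0],[1,-0.0015,-0.0003,0,0],[1,0,0,0,0],[1,0,0,0,0],[1,0,0,0,0]]
  ]
}}

```text
time: 9.58
ee_pos: [0.4556, 0.1127, -0.0056]
eef_rot: [-0.427, 0.904, 0.001, -0.011]
wrist_force: [-19.5, -16.9, 16.1]
width: 0.0855
grasp_force: 13.2
```

>>> {"method": "play_rows", "body": {
  "plan": [
    [[1,0.003,0.0005,0,0],[1,0.004,0.0005,0,0],[1,0.004,0.0005,0,0],[1,0.005,0,0,0],[1,0.005,0,0,0],[1,0.003,0,0,0],[1,0,0,-0.01,0],[1,0,0,-0.02,0],[1,0,0,-0.03,0],[1,0,0,-0.03,0],[1,0,0,-0.03,0],[1,0,0,-0.03,0],[1,0,0,-0.03,0],[1,0,0,-0.03,0]]
  ]
}}

```text
time: 10.75
ee_pos: [0.4465, 0.0988, 0.2081]
eef_rot: [-0.424, 0.906, -0.0, 0.001]
wrist_force: [0.4, -0.0, 0.2]
width: 0.0852
grasp_force: 0.0
```

>>> {"method": "play_rows", "body": {
  "plan": [
    [[0.55,0.025,0.0,0,7],[0.55,0.025,0,0,7],[0.55,0.025,0,0,7],[0.55,0.025,0,0,7],[0.55,0.025,0,0,7],[0.55,0.025,0,0,7],[0.55,0.025,0,0,7],[0.55,0.025,0,0,7],[0.55,0,0,0,7],[0.55,0,0,0,7],[0.55,0,0,0,6.6],[0.55,0,0,0,0]]
  ]
}}

```text
time: 11.75
ee_pos: [0.2734, 0.0155, 0.2065]
eef_rot: [0.23, 0.973, -0.0, 0.001]
wrist_force: [-0.6, -0.1, 0.4]
width: 0.0472
grasp_force: 0.0
```

```bash
python3 boxpos.py
python3 - <<'E'
from h import *
t=cv2.imread('pics/bt.png');s=cv2.imread('pics/bs.png')
h=cv2.cvtColor(t,cv2.COLOR_BGR2HSV);V,Sa=h[...,2],h[...,1]
bx=roi(((V>110)&(Sa>35)&(h[...,0]>12)).astype(np.uint8),232,304,193,264);bx=cv2.morphologyEx(bx,cv2.MORPH_OPEN,np.ones((5,5)));c,sz,a=rect(bx,.041);print(c,sz,a,"want",jig(.015,.015,0))
print(jig(.015,.015,0))
cv2.imwrite('pics/t5.png',np.hstack([cv2.resize(i,(400,400),interpolation=cv2.INTER_CUBIC) for i in(t[180:280,215:315],s[145:245,205:305])]))
to([.5595,-.249,.15])
E
```

```text
psi 63.4 pos [0.2734 0.0155 0.2065] toolz [ 0.003 -0.001 -1.   ] shift [-0.1165  0.166   0.2119] t 11.8 F [-0.6 -0.1  0.4] q [-0.32 -0.79  2.45  0.    1.48 -1.43]
far edge x vs y [(-70, 86.5), (-50, 88.1), (-30, 88.9), (-10, 87.8), (10, 89.1), (30, 89.4), (50, 88.8), (70, 90.1), (90, 91.4)]
left edge y vs x [(-50, 96.1), (-30, 95.3), (-10, 97.3), (10, 96.5), (30, 95.2), (50, 97.2), (70, 98.9), (90, 98.6)]
[499.02655029 177.01263428] [149.05622864 160.94519043] 1.5598257780075073 want [0.49983558 0.17355026 0.        ]
[0.49983558 0.17355026 0.        ]
psi 63.7 pos [0.2733 0.0155 0.2061] toolz [ 0.001 -0.    -1.   ] shift [-0.3736 -0.1103  0.0566] t 11.8 F [0.4 0.  0.2] q [-0.32 -0.79  2.45  0.    1.48 -1.43]
```

View pics/t5.png

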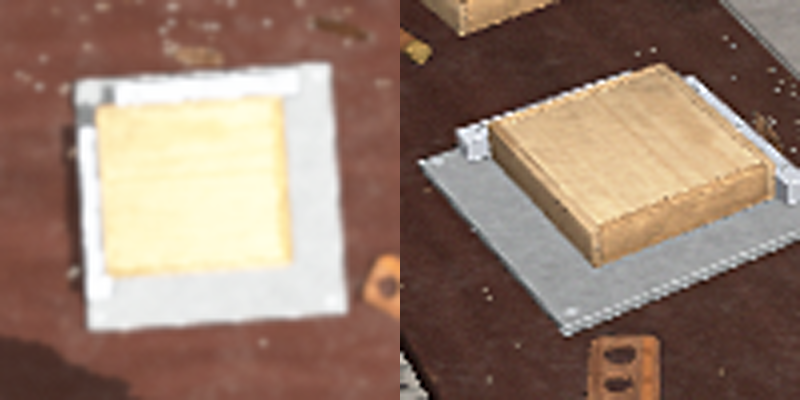

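The box looks flush on both fences. Now to the stamp; the tool's y axis already lies along the stand's row.

>>> {"method": "play_rows", "body": {
  "plan": [
    [[0.55,-0.025,-0.0074,0,0],[0.55,-0.025,-0.0074,0,0],[0.55,-0.025,-0.0074,0,0],[0.55,-0.025,-0.0074,0,0],[0.55,-0.025,-0.0074,0,0],[0.55,-0.025,-0.0074,0,0],[0.55,-0.025,-0.0074,0,0],[0.55,-0.025,-0.0074,0,0],[0.55,-0.025,-0.0074,0,0],[0.55,-0.025,-0.0074,0,0],[0.55,-0.025,-0.0074,0,0],[0.55,-0.025,-0.0074,0,0],[0.55,-0.025,-0.0074,0,0],[0.55,-0.025,-0.0074,0,0],[0.55,-0.0235,-0.0067,0,0],[0.55,0,0,0,0]]
  ]
}}

```text
time: 13.18
ee_pos: [0.5607, -0.2525, 0.2048]
eef_rot: [0.228, 0.974, -0.0, 0.0]
wrist_force: [-1.4, -0.2, -0.1]
width: 0.047
grasp_force: 0.0
```

```bash
python3 -c "
from h import *
to([.5616,-.250,.086])"
```

```text
psi 63.6 pos [ 0.5607 -0.2525  0.2048] toolz [ 0.001 -0.001 -1.   ] shift [0.0004 0.0027 0.1188] t 13.2 F [-1.4 -0.2 -0.1] q [-0.59  0.16  1.73 -0.    1.25 -1.7 ]
```

>>> {"method": "play_rows", "body": {
  "newtons": 25,
  "plan": [
    [[0.55,0,0.0026,0.015,0],[0.55,0,0,0.015,0],[0.55,0,0,0.015,0],[0.55,0,0,0.015,0],[0.55,0,0,0.015,0],[0.55,0,0,0.015,0],[0.55,0,0,0.015,0],[0.55,0,0,0.012,0],[0.55,0,0,0.002,0],[0.55,0,0,0,0]]
  ]
}}

```text
time: 14.02
ee_pos: [0.5589, -0.2468, 0.0854]
eef_rot: [0.228, 0.974, 0.0, -0.001]
wrist_force: [-0.3, 0.6, 0.1]
width: 0.0471
grasp_force: 0.0
```

```bash
python3 -c "
from h import *
to([.5616,-.250,.086])
t=eyes.snapshot('top');s=eyes.snapshot('side')
cv2.imwrite('pics/t6.png',np.hstack([cv2.resize(i,(400,480),interpolation=cv2.INTER_CUBIC) for i in(t[155:251,345:425],s[205:301,335:415])]))"
```

```text
psi 63.59 pos [ 0.5589 -0.2468  0.0854] toolz [-0.002  0.001 -1.   ] shift [-0.0039 -0.0017 -0.0006] t 14.0 F [-0.3  0.6  0.1] q [-0.58  0.27  1.83  0.    1.04 -1.69]
```

View pics/t6.png

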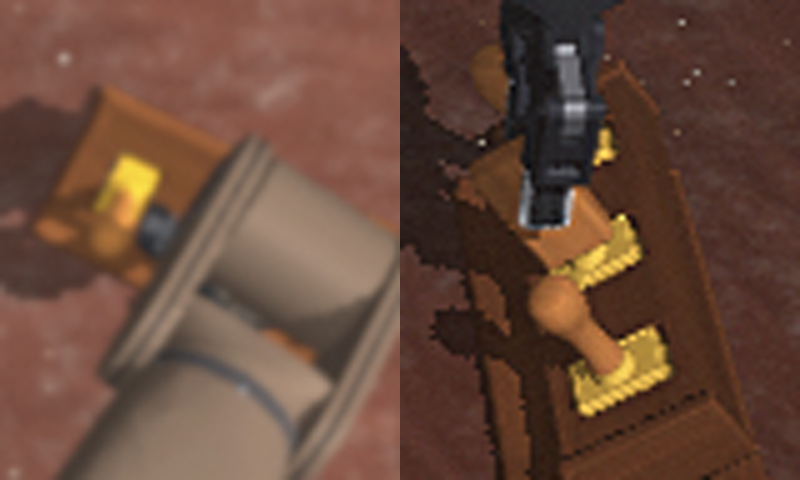

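One finger is on each side of the flat handle. Close.

>>> {"method": "play_rows", "body": {
  "newtons": 40,
  "plan": [
    [[0.55,-0.003,-0.0015,0,0],[0.4,0,0,0,0],[0.3,0,0,0,0],[0,0,0,0,0],[0,0,0,0,0],[0,0,0,0,0],[0,0,0,0,0],[0,0,0,0,0],[0,0,0,0,0]]
  ]
}}

```text
time: 14.87
ee_pos: [0.5623, -0.25, 0.0873]
eef_rot: [0.229, 0.973, 0.0, 0.001]
wrist_force: [2.0, 2.4, 4.2]
width: 0.0172
grasp_force: 42.1
```

Gripped. Draw it out along the socket axis.

>>> {"method": "play_rows", "body": {
  "plan": [
    [[0,0.0023,0,-0.0033,0],[0,0.0023,0,-0.0033,0],[0,0.0034,0,-0.0049,0],[0,0.0034,0,-0.0049,0],[0,0.0046,0,-0.0066,0],[0,0.0046,0,-0.0066,0],[0,0.0046,0,-0.0066,0],[0,0.0057,0,-0.0082,0],[0,0.0057,0,-0.0082,0],[0,0.0057,0,-0.0082,0]]
  ]
}}

```text
time: 15.7
ee_pos: [0.5227, -0.231, 0.1479]
eef_rot: [0.229, 0.973, -0.0, -0.001]
wrist_force: [-0.1, -0.2, -1.5]
width: 0.0177
grasp_force: 39.8
```

>>> {"method": "play_rows", "body": {
  "plan": [
    [[0,0.005,0,-0.012,0],[0,0.005,0,-0.012,0],[0,0.005,0,-0.012,0],[0,0.005,0,-0.012,0],[0,0.005,0,-0.012,0],[0,0.005,0,-0.012,0],[0,0,0,0,0]]
  ]
}}

```text
time: 16.28
ee_pos: [0.4977, -0.2184, 0.2233]
eef_rot: [0.229, 0.973, -0.001, 0.003]
wrist_force: [0.6, 0.7, -1.3]
width: 0.0172
grasp_force: 39.9
```

```bash
python3 -c "
from h import *
to([.5,-.250,.086])
t=eyes.snapshot('top');s=eyes.snapshot('side')
cv2.imwrite('pics/t7.png',np.hstack([cv2.resize(i,(400,480),interpolation=cv2.INTER_CUBIC) for i in(s[205:301,325:405],s[145:241,335:415])]))
cv2.imwrite('pics/t7s.png',cv2.resize(s[150:320,300:430],(520,595)[::1],interpolation=cv2.INTER_CUBIC)[:595])
cv2.imwrite('pics/s7.png',s)"
```

```text
psi 63.54 pos [ 0.4977 -0.2184  0.2233] toolz [ 0.005 -0.003 -1.   ] shift [-0.0154 -0.0271  0.1374] t 16.3 F [ 0.6  0.7 -1.3] q [-0.6  -0.02  1.89 -0.    1.27 -1.71]
```

View pics/t7s.png

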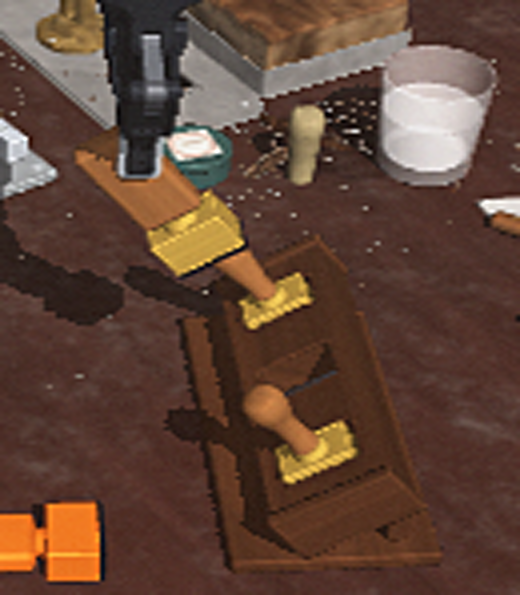

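The flat stamp is out and held, leaning 35°, with the head at about (195,235) in the crop; the neighbours are in place. That was my tenth picture, so from here I go by numbers. I'll turn 90° and use the vertical left end of the stand block as a wall to swing the stamp upright in the grip.

>>> {"method": "play_rows", "body": {
  "plan": [
    [[0,0,0,0,6.9],[0,0,0,0,6.9],[0,0,0,0,6.9],[0,0,0,0,6.9],[0,0,0,0,6.9],[0,0,0,0,6.9],[0,0,0,0,6.9],[0,0,0,0,6.9],[0,0,0,0,6.9],[0,0,0,0,6.9],[0,0,0,0,6.9],[0,0,0,0,6.9],[0,0,0,0,6.9],[0,0,0,0,0.3],[0,0,0,0,0]]
  ]
}}

```text
time: 17.63
ee_pos: [0.4966, -0.2177, 0.2182]
eef_rot: [0.849, 0.528, -0.0, -0.001]
wrist_force: [-0.3, -0.5, -1.7]
width: 0.0171
grasp_force: 39.8
```

>>> {"method": "play_rows", "body": {
  "plan": [
    [[0,0.0165,0.01,0,0],[0,0.0165,0.01,0,0],[0,0.0165,0.01,0,0],[0,0.0165,0.01,0,0],[0,0.0165,0.01,0,0],[0,0.0165,0.01,0,0],[0,0.0165,0.01,0,0],[0,0.0165,0.01,0,0],[0,0.0165,0.01,0,0],[0,0.0165,0.01,0,0],[0,0.0165,0.01,0,0],[0,0.0165,0.01,0,0],[0,0,0,0,0]]
  ]
}}

```text
time: 18.72
ee_pos: [0.6945, -0.092, 0.2182]
eef_rot: [0.849, 0.529, 0.001, -0.0]
wrist_force: [-0.8, 0.2, -1.5]
width: 0.0171
grasp_force: 39.5
```

Run:
```python
from h import *
to([.6927,-.095,.099])
s=eyes.snapshot('side');t=eyes.snapshot('top');cv2.imwrite('pics/s8.png',s)
st=robot.state();g=st["ee_pos"]+[0,0,.019]
h=cv2.cvtColor(s,cv2.COLOR_BGR2HSV);p=S.proj(g-[0,0,.05]).astype(int);print("expect head near",p)
m=((h[...,0]>=19)&(h[...,0]<35)&(h[...,1]>120)&(h[...,2]>100)).astype(np.uint8)
n,l,ss,c=cv2.connectedComponentsWithStats(m)
print([(c[i].round(1),ss[i,4]) for i in range(1,n) if ss[i,4]>40 and abs(c[i]-p).max()<70])
u=np.array([np.cos(np.radians(-26.5)),np.sin(np.radians(-26.5)),0]);ysd=np.array([-u[1],u[0],0])
for th in(0,10,20,30,35,40,45):
    a=np.radians(th);ax=np.cos(a)*np.array([0,0,1])+np.sin(a)*ysd;print(th,S.proj(g-ax*.062).round(1))
# left end-face corners of the block seen from above at known height: stand top edge etc.
```

```text
psi -26.19 pos [ 0.6945 -0.092   0.2182] toolz [ 0.001  0.001 -1.   ] shift [-0.0037 -0.0003  0.1192] t 18.7 F [-0.8  0.2 -1.5] q [-0.28  0.33  1.5   0.    1.31  0.18]
expect head near [373 166]
[(array([376.6, 172.6]), np.int32(148)), (array([368.9, 235.7]), np.int32(127))]
0 [373.2 170.1]
10 [373.9 172.2]
20 [374.6 173.6]
30 [375.4 174.4]
35 [375.8 174.4]
40 [376.2 174.3]
45 [376.6 174. ]
```

Descend, then push toward the wall in small steps with a lighter grip.

>>> {"method": "play_rows", "body": {
  "plan": [
    [[0,0,0,0.015,0],[0,0,0,0.015,0],[0,0,0,0.015,0],[0,0,0,0.015,0],[0,0,0,0.015,0],[0,0,0,0.015,0],[0,0,0,0.015,0],[0,0,0,0.012,0],[0,0,0,0.002,0],[0,0,0,0,0]]
  ]
}}

```text
time: 19.65
ee_pos: [0.6917, -0.0939, 0.0985]
eef_rot: [0.85, 0.526, -0.001, -0.001]
wrist_force: [-0.6, -0.8, -2.1]
width: 0.0175
grasp_force: 39.6
```

>>> {"method": "play_rows", "body": {
  "newtons": 25,
  "plan": [
    [[0,-0.003,0,0,0],[0,-0.003,0,0,0],[0,-0.003,0,0,0],[0,-0.003,0,0,0],[0,-0.003,0,0,0]]
  ]
}}

```text
time: 20.07
ee_pos: [0.6861, -0.108, 0.1012]
eef_rot: [0.85, 0.526, 0.0, 0.001]
wrist_force: [1.2, -0.2, -2.4]
width: 0.017
grasp_force: 39.6
```

>>> {"method": "play_rows", "body": {
  "plan": [
    [[0,-0.003,0,0,0],[0,-0.003,0,0,0],[0,-0.003,0,0,0]]
  ]
}}

```text
time: 20.32
ee_pos: [0.6844, -0.1132, 0.1027]
eef_rot: [0.851, 0.526, 0.004, -0.0]
wrist_force: [4.3, 7.7, 4.1]
width: 0.017
grasp_force: 40.0
```

>>> {"method": "play_rows", "body": {
  "plan": [
    [[0,-0.003,0,0,0],[0,-0.003,0,0,0],[0,-0.003,0,0,0]]
  ]
}}

```text
time: 20.57
ee_pos: [0.6806, -0.121, 0.1032]
eef_rot: [0.85, 0.526, 0.005, -0.0]
wrist_force: [2.4, 7.1, 3.0]
width: 0.0171
grasp_force: 39.9
```

Contact at about 8 N and it's turning at a steady force. Continue.

>>> {"method": "play_rows", "body": {
  "plan": [
    [[0,-0.003,0,0,0],[0,-0.003,0,0,0],[0,-0.003,0,0,0]]
  ]
}}

```text
time: 20.82
ee_pos: [0.6763, -0.1295, 0.1029]
eef_rot: [0.85, 0.526, 0.004, 0.0]
wrist_force: [1.9, 5.4, 3.3]
width: 0.0172
grasp_force: 39.9
```

>>> {"method": "play_rows", "body": {
  "plan": [
    [[0,-0.003,0,0,0],[0,-0.003,0,0,0],[0,-0.003,0,0,0]]
  ]
}}

```text
time: 21.07
ee_pos: [0.6719, -0.1379, 0.1025]
eef_rot: [0.85, 0.526, 0.003, 0.0]
wrist_force: [2.1, 3.9, 1.8]
width: 0.0173
grasp_force: 39.8
```

```bash
cat > tilt.py <<'E'
from h import *
st=robot.state();to(st["ee_pos"])
s=eyes.snapshot('side');cv2.imwrite('pics/s9.png',s);h=cv2.cvtColor(s,cv2.COLOR_BGR2HSV)
g=st["ee_pos"]+[0,0,.019];p=S.proj(g-[0,0,.06])
m=((h[...,0]>=19)&(h[...,0]<35)&(h[...,1]>120)&(h[...,2]>80)).astype(np.uint8)
n,l,ss,c=cv2.connectedComponentsWithStats(m)
print([(c[i].round(1),ss[i]) for i in range(1,n) if ss[i,4]>25 and abs(c[i]-p).max()<60])
_,M=psi(st["eef_rot"])
for th in(0,10,20,30,35):
    a=np.radians(th);ax=np.array([0,0,np.cos(a)])+np.sin(a)*M[:,0];print(th,"head mid",S.proj(g-ax*.062).round(1))
E
python3 tilt.py
```

```text
psi -26.5 pos [ 0.6719 -0.1379  0.1025] toolz [ 0.006  0.003 -1.   ] shift [0. 0. 0.] t 21.1 F [2.1 3.9 1.8] q [-0.35  0.4   1.63  0.01  1.11  0.11]
[(array([371.8, 215. ]), array([367, 210,  12,  12,  82], dtype=int32)), (array([368.8, 235.8]), array([360, 228,  19,  16, 134], dtype=int32))]
0 head mid [372.7 217.6]
10 head mid [373.4 220.1]
20 head mid [374.1 221.9]
30 head mid [374.9 223. ]
35 head mid [375.3 223.3]
```

>>> {"method": "play_rows", "body": {
  "plan": [
    [[0,-0.003,0,0,0],[0,-0.003,0,0,0]]
  ]
}}

```text
time: 21.28
ee_pos: [0.6691, -0.1434, 0.1023]
eef_rot: [0.85, 0.526, 0.003, 0.0]
wrist_force: [1.2, 3.5, 2.9]
width: 0.0174
grasp_force: 39.9
```

>>> {"method": "play_rows", "body": {
  "plan": [
    [[0,-0.002,0,0,0],[0,-0.002,0,0,0]]
  ]
}}

```text
time: 21.45
ee_pos: [0.6672, -0.1471, 0.1022]
eef_rot: [0.85, 0.526, 0.003, 0.0]
wrist_force: [2.0, 4.1, 2.3]
width: 0.0168
grasp_force: 39.9
```

>>> {"method": "play_rows", "body": {
  "plan": [
    [[0,-0.0015,0,0,0],[0,0,0,0,0]]
  ]
}}

```text
time: 21.62
ee_pos: [0.6664, -0.1486, 0.1021]
eef_rot: [0.85, 0.526, 0.003, -0.0]
wrist_force: [2.3, 5.0, 0.7]
width: 0.0173
grasp_force: 39.9
```

```bash
python3 tilt.py
python3 - <<'E'
from h import *
print(robot.state()["ft_torque"].round(2))
E
```

```text
psi -26.52 pos [ 0.6664 -0.1486  0.1021] toolz [ 0.005  0.003 -1.   ] shift [0. 0. 0.] t 21.6 F [2.3 5.  0.7] q [-0.37  0.4   1.64  0.01  1.11  0.09]
[(array([371.5, 215.5]), array([367, 210,  12,  12,  70], dtype=int32)), (array([368.8, 235.7]), array([360, 228,  19,  16, 137], dtype=int32)), (array([379.3, 279.2]), array([369, 271,  21,  17, 174], dtype=int32))]
0 head mid [373.4 220.8]
10 head mid [374.  223.2]
20 head mid [374.8 225.1]
30 head mid [375.6 226.3]
35 head mid [375.9 226.6]
[ 1.06 -0.54  0.04]
```

>>> {"method": "play_rows", "body": {
  "plan": [
    [[0,-0.0015,0,0,0],[0,-0.001,0,0,0]]
  ]
}}

```text
time: 21.83
ee_pos: [0.6654, -0.1506, 0.1021]
eef_rot: [0.85, 0.526, 0.003, 0.0]
wrist_force: [2.8, 5.9, 1.4]
width: 0.0172
grasp_force: 39.9
```

>>> {"method": "play_rows", "body": {
  "plan": [
    [[0,-0.0015,0,0,0],[0,-0.001,0,0,0]]
  ]
}}

```text
time: 22.0
ee_pos: [0.6643, -0.1529, 0.1021]
eef_rot: [0.85, 0.526, 0.003, 0.0]
wrist_force: [1.6, 4.4, 1.5]
width: 0.0174
grasp_force: 40.0
```

Force is no longer changing. Back off, rise, turn to the jig's heading and check the tilt high over the box, where the side view shows it well.

>>> {"method": "play_rows", "body": {
  "newtons": 40,
  "plan": [
    [[0,0.006,0,0,0],[0,0.008,0,0,0],[0,0.01,0,-0.005,0],[0,0.006,0,-0.015,0],[0,0,0,-0.02,0],[0,0,0,-0.02,0],[0,0,0,-0.02,0],[0,0,0,-0.02,0],[0,0,0,-0.02,0],[0,0,0,-0.01,0],[0,0,0,0,0]]
  ]
}}

```text
time: 22.92
ee_pos: [0.6775, -0.1278, 0.2342]
eef_rot: [0.85, 0.527, 0.002, 0.003]
wrist_force: [0.9, -0.7, -0.3]
width: 0.017
grasp_force: 39.6
```

>>> {"method": "play_rows", "body": {
  "plan": [
    [[0,0,0,0,6.5],[0,0,0,0,6.5],[0,0,0,0,6.5],[0,0,0,0,6.5],[0,0,0,0,6.5],[0,0,0,0,6.5],[0,0,0,0,6.5],[0,0,0,0,6.5],[0,0,0,0,6.5],[0,0,0,0,0]]
  ]
}}

```text
time: 23.75
ee_pos: [0.675, -0.1273, 0.228]
eef_rot: [0.999, 0.043, -0.002, -0.001]
wrist_force: [0.3, -0.5, -1.9]
width: 0.0169
grasp_force: 39.6
```

>>> {"method": "play_rows", "body": {
  "plan": [
    [[0,-0.01,-0.021,0,0],[0,-0.01,-0.021,0,0],[0,-0.01,-0.021,0,0],[0,-0.01,-0.021,0,0],[0,-0.01,-0.021,0,0],[0,-0.01,-0.021,0,0],[0,-0.01,-0.021,0,0],[0,-0.01,-0.021,0,0],[0,-0.01,-0.021,0,0],[0,-0.01,-0.021,0,0],[0,-0.01,-0.021,0,0],[0,-0.01,-0.021,0,0],[0,-0.01,-0.021,0,0],[0,0,0,0,0]]
  ]
}}

```text
time: 24.92
ee_pos: [0.5198, 0.1359, 0.2291]
eef_rot: [0.999, 0.047, -0.002, -0.001]
wrist_force: [-0.2, -0.3, -2.0]
width: 0.017
grasp_force: 39.7
```

```bash
python3 tilt.py
python3 - <<'E'
from h import *
to(jig(.015,.015,.15))
s=cv2.imread('pics/s9.png');h=cv2.cvtColor(s,cv2.COLOR_BGR2HSV)
st=robot.state();g=st["ee_pos"]+[0,0,.019];p=S.proj(g-[0,0,.06]);x,y=p.astype(int)
m=roi(((h[...,0]>=19)&(h[...,0]<35)&(h[...,1]>120)&(h[...,2]>80)).astype(np.uint8),x-40,x+40,y-40,y+40)
k=max(cv2.findContours(m,cv2.RETR_EXTERNAL,cv2.CHAIN_APPROX_NONE)[0],key=cv2.contourArea)
print(cv2.boundingRect(k),cv2.approxPolyDP(cv2.convexHull(k),1.5,True)[:,0].tolist())
_,M=psi(st["eef_rot"])
for th in(-20,-10,0,10,20):
    a=np.radians(th);ax=np.array([0,0,np.cos(a)])+np.sin(a)*M[:,0];xx=np.cos(a)*M[:,0]-np.array([0,0,np.sin(a)])
    P=[S.proj(g-ax*z+xx*i*.0215-M[:,1]*j*.0135) for z in(.046,.078) for i in(-1,1) for j in(-1,1)]
    print(th,cv2.convexHull(np.float32(P))[:,0].round(0).tolist(),"mid",S.proj(g-ax*.062).round(1))
E
```

```text
psi -84.6 pos [0.5198 0.1359 0.2291] toolz [-0.003  0.002 -1.   ] shift [0. 0. 0.] t 24.9 F [-0.2 -0.3 -2. ] q [ 0.07 -0.03  1.89  0.    1.29  1.54]
[(array([273.5, 139.5]), array([265, 133,  18,  15, 221], dtype=int32))]
0 head mid [271.3 141.8]
10 head mid [267.9 142.7]
20 head mid [264.4 142.9]
30 head mid [261.1 142.5]
35 head mid [259.6 142. ]
psi -84.64 pos [0.5209 0.1344 0.2293] toolz [-0.002 -0.    -1.   ] shift [-0.0172 -0.0409  0.0793] t 25.0 F [ 0.1 -0.  -2.1] q [ 0.06 -0.03  1.89 -0.    1.29  1.54]
(265, 133, 18, 15) [[282, 135], [282, 144], [269, 147], [265, 143], [265, 134], [280, 133]]
-20 [[289.0, 140.0], [277.0, 149.0], [272.0, 145.0], [268.0, 137.0], [280.0, 128.0], [286.0, 132.0]] mid [278.7 138.5]
-10 [[286.0, 144.0], [272.0, 151.0], [267.0, 147.0], [265.0, 137.0], [278.0, 130.0], [284.0, 134.0]] mid [275.4 140.5]
0 [[282.0, 147.0], [268.0, 152.0], [263.0, 147.0], [262.0, 137.0], [276.0, 132.0], [281.0, 137.0]] mid [272.  141.9]
10 [[279.0, 138.0], [277.0, 149.0], [264.0, 151.0], [258.0, 147.0], [260.0, 136.0], [273.0, 134.0]] mid [268.5 142.8]
20 [[276.0, 140.0], [273.0, 151.0], [259.0, 151.0], [254.0, 146.0], [257.0, 135.0], [271.0, 136.0]] mid [265. 143.]
```

The tilt is now near zero, but a 1-pixel edge error is worth about 6°. A clear table spot between the jig and the stand gives a better reference: press the face flat there, release and regrip it standing upright.

>>> {"method": "play_rows", "body": {
  "plan": [
    [[0,-0.001,0.02,0,0],[0,-0.001,0.02,0,0],[0,-0.001,0.02,0,0],[0,-0.001,0.02,0,0],[0,-0.001,0.02,0,0],[0,-0.001,0.02,0,0],[0,-0.001,0.02,0,0],[0,-0.001,0.02,0,0],[0,0,0.024,0,0],[0,0,0,0.015,0],[0,0,0,0.02,0],[0,0,0,0.02,0],[0,0,0,0.02,0],[0,0,0,0.02,0],[0,0,0,0.02,0],[0,0,0,0.015,0],[0,0,0,0.01,0],[0,0,0,0.005,0],[0,0,0,0.002,0],[0,0,0,0,0]]
  ]
}}

```text
time: 26.63
ee_pos: [0.5308, -0.0515, 0.0834]
eef_rot: [0.999, 0.044, 0.0, 0.0]
wrist_force: [0.0, 0.3, -1.5]
width: 0.0172
grasp_force: 39.7
```

>>> {"method": "play_rows", "body": {
  "plan": [
    [[0,0,0,0.003,0],[0,0,0,0.003,0],[0,0,0,0.003,0],[0,0,0,0,0]]
  ]
}}

```text
time: 26.97
ee_pos: [0.5303, -0.051, 0.074]
eef_rot: [0.999, 0.044, -0.0, -0.0]
wrist_force: [-0.6, -0.9, -2.1]
width: 0.0174
grasp_force: 39.7
```

>>> {"method": "play_rows", "body": {
  "plan": [
    [[0,0,0,0.002,0],[0,0,0,0.002,0],[0,0,0,0,0]]
  ]
}}

```text
time: 27.22
ee_pos: [0.5303, -0.051, 0.0699]
eef_rot: [0.999, 0.044, -0.0, -0.0]
wrist_force: [-0.8, 0.5, -0.6]
width: 0.0172
grasp_force: 39.7
```

>>> {"method": "play_rows", "body": {
  "plan": [
    [[0,0,0,0.002,0],[0,0,0,0.002,0],[0,0,0,0,0]]
  ]
}}

```text
time: 27.47
ee_pos: [0.5302, -0.051, 0.0658]
eef_rot: [0.999, 0.044, -0.0, -0.0]
wrist_force: [0.6, 0.4, -1.7]
width: 0.017
grasp_force: 39.7
```

>>> {"method": "play_rows", "body": {
  "plan": [
    [[0,0,0,0.0015,0],[0,0,0,0.0015,0],[0,0,0,0,0]]
  ]
}}

```text
time: 27.72
ee_pos: [0.5303, -0.0511, 0.063]
eef_rot: [0.999, 0.044, -0.0, -0.0]
wrist_force: [0.0, -0.3, -2.5]
width: 0.0172
grasp_force: 39.7
```

>>> {"method": "play_rows", "body": {
  "plan": [
    [[0,0,0,0.0015,0],[0,0,0,0.0015,0],[0,0,0,0,0]]
  ]
}}

```text
time: 27.97
ee_pos: [0.5303, -0.0511, 0.06]
eef_rot: [0.999, 0.044, -0.0, -0.0]
wrist_force: [0.7, 0.3, -2.2]
width: 0.0171
grasp_force: 39.7
```

>>> {"method": "play_rows", "body": {
  "plan": [
    [[0,0,0,0.0015,0],[0,0,0,0.0015,0],[0,0,0,0,0]]
  ]
}}

```text
time: 28.22
ee_pos: [0.531, -0.0513, 0.0586]
eef_rot: [0.999, 0.044, 0.0, 0.0]
wrist_force: [-1.4, -0.4, 3.6]
width: 0.0171
grasp_force: 40.5
```

>>> {"method": "play_rows", "body": {
  "plan": [
    [[0,0,0,0.0015,0],[0,0,0,0.0015,0],[0,0,0,0,0]]
  ]
}}

```text
time: 28.47
ee_pos: [0.5317, -0.0514, 0.0585]
eef_rot: [0.999, 0.044, 0.0, 0.0]
wrist_force: [-7.5, 1.3, 17.3]
width: 0.0172
grasp_force: 42.2
```

>>> {"method": "play_rows", "body": {
  "plan": [
    [[0,0,0,0.0015,0],[0,0,0,0.0015,0],[0,0,0,0,0]]
  ]
}}

```text
time: 28.72
ee_pos: [0.5335, -0.0518, 0.0584]
eef_rot: [0.999, 0.044, 0.002, 0.001]
wrist_force: [-10.2, 2.6, 29.2]
width: 0.0173
grasp_force: 44.2
```

The table was reached at TCP 58.6 mm, matching a 78 mm upright grip. Relax the pressure, release to let it settle flat, then regrip.

>>> {"method": "play_rows", "body": {
  "plan": [
    [[0,0,0,-0.003,0],[0,0,0,-0.003,0],[0,0,0,-0.001,0],[0,0,0,0,0],[0.22,0,0,0,0],[0.26,0,0,0,0],[0.3,0,0,0,0],[0.4,0,0,0,0],[0.4,0,0,0,0],[0.4,0,0,-0.003,0],[0.4,0,0,0,0],[0.4,0,0,0,0]]
  ]
}}

```text
time: 29.72
ee_pos: [0.5308, -0.0512, 0.0616]
eef_rot: [0.999, 0.044, 0.0, 0.0]
wrist_force: [-0.2, 0.1, 0.1]
width: 0.0341
grasp_force: 0.0
```

Run:
```python
from h import *
s=eyes.snapshot('side');h=cv2.cvtColor(s,cv2.COLOR_BGR2HSV);st=robot.state();to(st["ee_pos"])
g=np.array([*st["ee_pos"][:2],0]);x,y=S.proj(g+[0,0,.02]).astype(int)
m=roi(((h[...,0]>=19)&(h[...,0]<35)&(h[...,1]>120)&(h[...,2]>80)).astype(np.uint8),x-40,x+40,y-40,y+40)
k=max(cv2.findContours(m,cv2.RETR_EXTERNAL,cv2.CHAIN_APPROX_NONE)[0],key=cv2.contourArea)
print(cv2.approxPolyDP(cv2.convexHull(k),1.2,True)[:,0].tolist())
_,M=psi(st["eef_rot"])
P=[S.proj(g+[0,0,z]+M[:,0]*i*.0215-M[:,1]*j*.0135) for z in(.004,.032) for i in(-1,1) for j in(-1,1)]
print(cv2.convexHull(np.float32(P))[:,0].round(0).tolist())
```

```text
psi -84.97 pos [ 0.5307 -0.0512  0.0615] toolz [ 0. -0. -1.] shift [0. 0. 0.] t 29.8 F [-0.5  0.2 -0.8] q [-0.29  0.15  2.03  0.    0.96  1.2 ]
[[319, 223], [318, 231], [307, 236], [301, 231], [302, 223], [314, 221]]
[[318.0, 224.0], [318.0, 232.0], [305.0, 238.0], [299.0, 232.0], [299.0, 224.0], [312.0, 218.0]]
```

The stamp is standing upright and matches the predicted outline, about 4 mm ahead of the tool. Recentre, regrip and lift.

>>> {"method": "play_rows", "body": {
  "newtons": 50,
  "plan": [
    [[0.4,0.0035,0,-0.002,0],[0.4,0,0,0,0],[0.2,0,0,0,0],[0,0,0,0,0],[0,0,0,0,0],[0,0,0,0,0],[0,0,0,0,0],[0,0,0,0,0],[0,0,0,0,0]]
  ]
}}

```text
time: 30.52
ee_pos: [0.5344, -0.0509, 0.0637]
eef_rot: [0.999, 0.044, 0.0, 0.0]
wrist_force: [0.5, 0.5, 2.4]
width: 0.0169
grasp_force: 50.8
```

>>> {"method": "play_rows", "body": {
  "plan": [
    [[0,0,0,-0.005,0],[0,0,0,-0.01,0],[0,0,0,-0.02,0],[0,0,0,-0.02,0],[0,0,0,-0.02,0],[0,0,0,-0.02,0],[0,0,0,-0.02,0],[0,0,0,-0.02,0],[0,0,0,-0.01,0],[0,0,0,0,0]]
  ]
}}

```text
time: 31.35
ee_pos: [0.5354, -0.0512, 0.2116]
eef_rot: [0.999, 0.044, 0.003, 0.001]
wrist_force: [-0.1, -0.5, -1.4]
width: 0.0171
grasp_force: 50.3
```

```bash
python3 -c "
from h import *
to(jig(.015,.015,.155))"
```

```text
psi -84.97 pos [ 0.5354 -0.0512  0.2116] toolz [ 0.005 -0.002 -1.   ] shift [-0.016  -0.2272  0.056 ] t 31.4 F [-0.1 -0.5 -1.4] q [-0.28 -0.02  1.91 -0.    1.25  1.2 ]
```

>>> {"method": "play_rows", "body": {
  "plan": [
    [[0,-0.0012,-0.008,0,0],[0,-0.0012,-0.016,0,0],[0,-0.0012,-0.018,0,0],[0,-0.0012,-0.018,0,0],[0,-0.0012,-0.018,0,0],[0,-0.0012,-0.018,0,0],[0,-0.0012,-0.018,0,0],[0,-0.0012,-0.018,0,0],[0,-0.0012,-0.018,0,0],[0,-0.0012,-0.018,0,0],[0,-0.0012,-0.018,0,0],[0,-0.0012,-0.018,0,0],[0,-0.0012,-0.016,0,0],[0,0,-0.007,0,0],[0,0,0,0,0],[0,0,0,0.01,0],[0,0,0,0.015,0],[0,0,0,0.015,0],[0,0,0,0.01,0],[0,0,0,0.005,0]]
  ]
}}

```text
time: 33.02
ee_pos: [0.4972, 0.1729, 0.1504]
eef_rot: [0.999, 0.043, -0.002, 0.0]
wrist_force: [0.1, 0.0, -2.5]
width: 0.0167
grasp_force: 50.3
```

>>> {"method": "play_rows", "body": {
  "plan": [
    [[0,0,0,0,0],[0,0,0,0,0],[0,0,0,0,0],[0,0,0,0,0]]
  ]
}}

```text
time: 33.35
ee_pos: [0.4994, 0.1739, 0.1545]
eef_rot: [0.999, 0.044, 0.001, -0.0]
wrist_force: [0.4, 0.6, -1.4]
width: 0.0165
grasp_force: 50.3
```

```bash
python3 boxpos.py
python3 - <<'E'
from h import *
to(jig(.015,.015,.155))
s=cv2.imread('pics/bs.png');h=cv2.cvtColor(s,cv2.COLOR_BGR2HSV);st=robot.state()
g=st["ee_pos"]-[0,0,.0637];x,y=S.proj(g+[0,0,.018]).astype(int)
m=roi(((h[...,0]>=19)&(h[...,0]<35)&(h[...,1]>120)&(h[...,2]>80)).astype(np.uint8),x-25,x+25,y-20,y+18)
k=max(cv2.findContours(m,cv2.RETR_EXTERNAL,cv2.CHAIN_APPROX_NONE)[0],key=cv2.contourArea)
print(cv2.approxPolyDP(cv2.convexHull(k),1.2,True)[:,0].tolist())
_,M=psi(st["eef_rot"])
P=[S.proj(g+[0,0,z]+M[:,0]*i*.0215-M[:,1]*j*.0135) for z in(.004,.032) for i in(-1,1) for j in(-1,1)]
print(cv2.convexHull(np.float32(P))[:,0].round(0).tolist())
E
```

```text
psi -84.98 pos [0.4994 0.1739 0.1545] toolz [ 0.002  0.    -1.   ] shift [-0.0526  0.058   0.1593] t 33.4 F [ 0.4  0.6 -1.4] q [ 0.14  0.01  1.98 -0.    1.14  1.63]
far edge x vs y [(-70, 86.5), (-50, 88.1), (-30, 88.9), (-10, 87.8), (10, 89.1), (30, 87.2), (50, 88.8), (70, 90.1), (90, 91.4)]
left edge y vs x [(-70, 111.7), (-50, 96.1), (-30, 95.3), (-10, 121.9), (10, 113.9), (30, 109.2), (50, 118.4), (70, 103.4), (90, 98.6)]
psi -84.97 pos [0.4992 0.174  0.1543] toolz [ 0.002  0.    -1.   ] shift [ 0.0006  0.0005 -0.0007] t 33.5 F [ 1.3  1.  -0.4] q [ 0.14  0.01  1.98 -0.    1.14  1.63]
[[268, 156], [269, 164], [257, 169], [253, 166], [251, 157], [263, 155]]
[[269.0, 165.0], [256.0, 170.0], [251.0, 166.0], [251.0, 157.0], [264.0, 153.0], [269.0, 157.0]]
```

The stamp's outline matches an upright pose centred over mid-lid, and the box's far edge reads the same as after seating. Handing in.

```bash
python3 -c "
from rig import workorder
print(workorder.close_job())"
```

```text
the job is handed in; nothing more can be done
None
```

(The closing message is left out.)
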